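# Seat the relays and close the controller cover

### The job

Some of the plug-in relays in the milling machine's relay rack stand proud of their sockets: press each of those straight down until it is fully home. Then put the blue cover squarely over the rack and press it down until its sealing frame is fully home too. Leave the jar and the collet nut between the work places standing where they are.

Things in the scene. Friction and masses are not known exactly. Their poses are not given: they have to be found in the camera images.
- rack: Relay rack fixed to the table: grey block 84 mm (its x) x 176 mm (its y), top 26 mm above the table, on a dark flange 120 x 212 x 6 mm. Origin: centre of the underside, on the table; z up. Four white sockets (60 x 34 x 12 mm) in a row at y = -63, -21, +21, +63 mm, each with a relay; which relay is where varies.
- relay_a_top (a point): A plug-in relay: black box 36 x 28 mm, 28 mm tall, in a white socket on the rack (same as the others). The point is the centre of its top face; 66 mm above the table when home, higher by the amount it stands proud.
- relay_a (a joint): How far that relay stands proud of its socket, in m: 0 = fully home (its case sits on the socket), at most 0.014. A brass-coloured foot shows under the black case while it is proud. It slides straight down with a stiff fit (about 7 N, no spring) and stays where it is left.
- relay_b_top (a point): A plug-in relay: black box 36 x 28 mm, 28 mm tall, in a white socket on the rack (same as the others). The point is the centre of its top face; 66 mm above the table when home, higher by the amount it stands proud.
- relay_b (a joint): How far that relay stands proud of its socket, in m: 0 = fully home (its case sits on the socket), at most 0.014. A brass-coloured foot shows under the black case while it is proud. It slides straight down with a stiff fit (about 7 N, no spring) and stays where it is left.
- relay_c_top (a point): A plug-in relay: black box 36 x 28 mm, 28 mm tall, in a white socket on the rack (same as the others). The point is the centre of its top face; 66 mm above the table when home, higher by the amount it stands proud.
- relay_c (a joint): How far that relay stands proud of its socket, in m: 0 = fully home (its case sits on the socket), at most 0.014. A brass-coloured foot shows under the black case while it is proud. It slides straight down with a stiff fit (about 7 N, no spring) and stays where it is left.
- relay_d_top (a point): A plug-in relay: black box 36 x 28 mm, 28 mm tall, in a white socket on the rack (same as the others). The point is the centre of its top face; 66 mm above the table when home, higher by the amount it stands proud.
- relay_d (a joint): How far that relay stands proud of its socket, in m: 0 = fully home (its case sits on the socket), at most 0.014. A brass-coloured foot shows under the black case while it is proud. It slides straight down with a stiff fit (about 7 N, no spring) and stays where it is left.
- seal (a joint): Black rubber sealing frame (114 x 206 mm, 13 mm wide, 6 mm thick) around the rack's block: its height above home in m. 0 = down on the flange (top 12 mm above the table); starts at 0.005 to 0.007. Slides straight down with a stiff fit (9 N, no spring) and stays where left. The cover's lower edge rests on it: pressing the cover pushes it home, its weight alone does not.
- cover_grip (a point): Centre of the black grip bar on top of the loose cover: bar 14 mm thick (cover's x), 60 mm long (y), 34 mm tall; this point is 78 mm above the cover's lower edge and 17 mm above its top sheet. Axes are the cover's, z up. With the cover fully home the point is 90 mm above the table, over the rack's origin; while the sealing frame is raised, higher by that much.
- bit_jar_mid (a point): Small clear jar with a white cap, 36 mm across, 55 mm tall, standing between the work places; the point is half-way up. A bystander.
- collet_nut_center (a point): Plain steel collet nut, 28 mm across, 22 mm tall, standing between the work places; the point is half-way up. A bystander.
- cover: Loose blue metal hood, open below, 0.2 to 0.4 kg, standing upright on the table at the start: outside 100 mm (its x) x 192 mm (its y), 61 mm tall without the grip bar; inside 94 x 186 mm, 58 mm high, so about 5 mm free all round the rack's block. Fits either way round, its y along the rack's y. Origin: centre of the lower edge, z up.
Things that resemble listed ones, but are neither listed nor needed, are in the scene too. Of the things that look like the cover, take the one that is farthest to the robot's right at the start.

How it is judged:
On the way:
1. all four relays are home (within 2 mm) while the cover is still off the rack (value of joint each of relay_a, relay_b, relay_c, relay_d below 0.002 m and horizontal distance between cover_grip and rack above 0.12 m), for 0.2 s.
At the end, for the whole second after the job is handed in: All four relays are within 2 mm of home, the cover sits upright over the rack (centre within 10 mm, turned less than 0.15 rad from it, tilted less than 0.05 rad, its grip 86 to 93 mm above the rack's underside), the sealing frame is within 2 mm of home, and the cover is released and still (value of joint each of relay_a, relay_b, relay_c, relay_d, seal below 0.002 m and horizontal distance between cover_grip and rack below 0.01 m and z of cover_grip in the frame of rack between 0.086 and 0.093 m and angle between cover_grip's own z axis and vertical below 0.05 rad and angle between the y axis of cover_grip and the y axis of rack, either way round below 0.15 rad and linear speed of cover below 0.02 m/s); the robot touches nothing.
It fails at once if the jar is pushed more than 30 mm or knocked over (distance of bit_jar_mid from where it was at the start of the episode above 0.03 m or angle between bit_jar_mid's own z axis and vertical above 0.5 rad).
It fails at once if the collet nut is pushed more than 30 mm or knocked over (distance of collet_nut_center from where it was at the start of the episode above 0.03 m or angle between collet_nut_center's own z axis and vertical above 0.5 rad).
It also fails if it takes over 58 s, if anything falls off the work surface, if the arm or the gripper's body presses on something with over 40 N, if the wrist force passes 120 N, or if a joint passes its speed limit or range.

### The arm

A 7-joint arm with a two-finger parallel gripper is mounted at the origin on the work surface. World frame = base frame: x ahead of the robot, y to its left, z up, the work surface at z = 0. Lengths are in m, angles in rad, forces in N, time in s.
With the tool pointing down it reaches from about 0.425 to 0.925 m from the base axis. Payload 6.8 kg.
Tool frame: the origin (TCP) lies between the finger pads; the fingertips stand 11 mm ahead of it and the grasp point (between the pads) lies 8 mm behind it; z points along the fingers, y is the line along which they close (so a half turn about z gives the same grasp; the last joint's range is limited). The gripper opens to 85 mm and grips with 20 to 120 N. Pads are 22 mm wide; open, the fingers measure 114 mm over their backs; the gripper's body (76 mm by 85 mm) begins 54 mm behind the grasp point. The pads swing forward as they close: fully open they stand 13 mm farther back than shut.
Start: joints at [-1.4, 0.477, 0.022, 1.555, -0.011, 1.109, -0.083], TCP at [0.186, 0.649, 0.242] pointing down, gripper open.
Joint ranges: [-2.96, 2.96], [-0.34, 2.1], [-1.41, 1.46], [0.24, 2.44], [-1.37, 4.51], [0.17, 1.92], [-2.96, 2.96]. Speed limits (rad/s): [2.39, 2.39, 3.14, 3.14, 3.14, 3.14, 3.14].

### API

Orientations are given as a rotation vector (axis times angle).
In Python, from bench import r gives the robot as it stands.
- The arm moves only by the tool send_rows, never from a script. Its argument "deltas" is a list of rows, each an object of numbers: "dx", "dy", "dz": the shift along the world's x, y, z in mm; "rx", "ry", "rz": the turn, a rotation vector about the world's x, y, z in degrees. A call has 1 to 5 rows; each row is the pose to reach, as a shift and turn from the pose commanded when the call began; what a row does not reach only later rows make up. A row lasts 1/12 s, in which the tool goes at most 41.7 mm and 7.16 degrees, less where a joint would pass 70% of its speed; a pose out of reach is approached as far as the arm can. A call with a gripper value outside its range is refused whole. "jaw" is the finger opening in mm, from 0 to 85.4, set as the call begins (left out, the last holds). The fingers move at their own pace and stop on an object; "newtons" is the grip in N (left out, the last holds). Time passes only in rows, so rows that repeat a pose let the fingers close. It gives the time, the measured TCP pose, the force, the opening and the grip force at its end, in the units of the state.
- r.get_obs(): the state, without advancing time (a new reading comes with each control period).
- r.grab_frame(name): name is "scene" or "top" or "wrist"; returns a dict with "frame" (384x512x3 uint8, blue, green, red), "z_map" (384x512 float32, m along the optical axis (not along the pixel's ray), 0 where there is no reading), "vertical_fov" (degrees; the focal length in pixels is half the picture's height over the tangent of half this angle, whatever the lens; pixels are square), "cx", "cy" (the principal point, pixels), "xyz" and "orientation" of the camera in the world. Camera axes: x right, y down, z forward; pixel columns grow to the right and rows downward; lengths in m; the calibration is good to about 2 mm. The wrist camera is an equidistant fisheye: a pixel r from the principal point sees the ray r / f radians off the axis. A picture is of the moment at which its call begins.
- r.hand_in(): hands the job in; it is judged then, once.
The state is a dict: "clock": time; "joints": joint angles; "qvel": joint speeds; "tau": joint torques, N m; "tcp_pos": TCP position; "orientation": TCP orientation; "contact_force": force on the tool from outside, world axes, zero at the start; "moment": the same for the moment, N m; "grip_width": finger opening in m; "gripper_force": force on a finger pad.
Only numpy, scipy, OpenCV 4.12 (cv2) and the standard library are available. Lean on these libraries where they do the work, as an engineer would, in place of code of your own. Each camera call takes 0.05 s, during which the arm holds its last target. There are 200 camera calls.

## Working session

There is one attempt and no reset: what is moved stays moved. The work goes in short steps, Python scripts to look and compute and a tool call to move; the robot and the scene stay as the last step left them, time stands still between calls to the robot, and variables do not carry over. Pictures are saved under pics/ and viewed, at most 10 in all, crops included, and the job is handed in when it is done.

Besides the shell and the picture viewer there is one more tool, called after ">>>" as name(argument=value, ...), one argument or row to a line, values as JSON. send_rows: Moves the arm, as the interface text tells. Its arguments: {"type":"object","properties":{"deltas":{"type":"array","items":{"type":"object","properties":{"dx":{"type":"number"},"dy":{"type":"number"},"dz":{"type":"number"},"rx":{"type":"number"},"ry":{"type":"number"},"rz":{"type":"number"}}}},"jaw":{"type":"number"},"newtons":{"type":"number"}},"required":["deltas"]}

```bash
mkdir -p pics; ls; cat > h.py <<'E'
import numpy as np, cv2
from scipy.spatial.transform import Rotation as R
from bench import r
def grab(n):
    d=r.grab_frame(n); h=d["frame"].shape[0]
    d["f"]=h/2/np.tan(np.radians(d["vertical_fov"])/2)
    o=np.array(d["orientation"]); d["R"]=R.from_rotvec(o).as_matrix() if o.size==3 else o.reshape(3,3) if o.size==9 else None
    d["p"]=np.array(d["xyz"]); return d
def cloud(d):
    # world points per pixel from depth (pinhole cams)
    h,w=d["z_map"].shape; v,u=np.mgrid[:h,:w]; z=d["z_map"]
    c=np.stack([(u-d["cx"])/d["f"]*z,(v-d["cy"])/d["f"]*z,z],-1)
    return c@d["R"].T+d["p"]
E
python3 - <<'E'
from h import *
for n in("scene","top"):
    d=grab(n); print(n,d["p"],d["orientation"],d["f"],d["cx"],d["cy"]); cv2.imwrite(f"pics/{n}0.png",d["frame"])
    np.savez(f"{n}0.npz",xyz=cloud(d),im=d["frame"])
print(r.get_obs())
E
```

```text
pics
scene [ 0.87452816 -0.57778091  0.61896789] [-2.09579349 -0.54769175  0.28359948] 375.93545165323565 255.75159169788753 189.29147336688416
top [0.28813557 0.15497919 1.22429221] [-2.12862776  2.15567177 -0.18495818] 411.2008147925455 255.645458261695 190.92696547059322
{'clock': 0.1, 'joints': array([-1.40011503,  0.47770572,  0.02235963,  1.55634258, -0.01151814,
        1.10931388, -0.08309819]), 'qvel': array([-0.00049564, -0.0014767 ,  0.0020983 , -0.00264861, -0.00025497,
       -0.00095747, -0.00118309]), 'tau': array([ 5.05710035e-03, -5.97760463e+01,  1.61399961e+00, -2.81952775e+01,
        1.28068600e-02,  5.04131793e-03, -6.73637700e-06]), 'tcp_pos': array([0.1856219 , 0.64843938, 0.24143534]), 'orientation': array([-4.36477317e-01, -3.11100361e+00,  2.57135031e-03]), 'contact_force': array([-0.75225124, -0.25072948, -0.14291054]), 'moment': array([ 0.00930196, -0.02980972, -0.04973908]), 'gripper_force': 0.0, 'grip_width': 0.08553767837389842}
```

View pics/scene0.png

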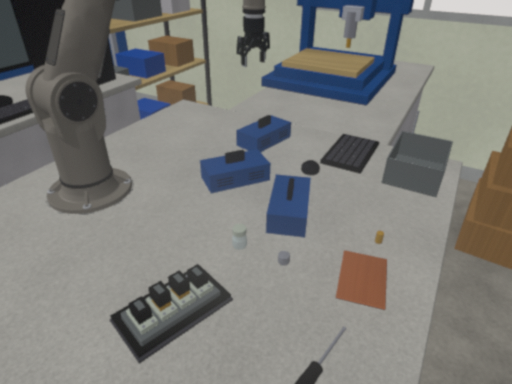

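View pics/top0.png

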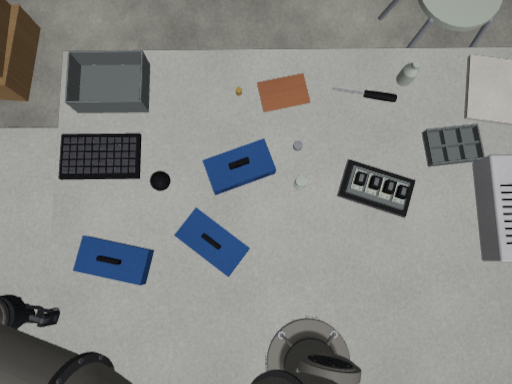

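The top view shows the rack at (377,187), the jar at (300,183), the nut at (297,146), and three blue covers at (238,165), (211,241) and (113,260). Image right is the robot's right (-y), so the cover at (238,165) is the one meant. I'll measure all three and take a crop.

```bash
python3 - <<'E'
from h import *
t=np.load("top0.npz"); im,X=t["im"],t["xyz"]
hsv=cv2.cvtColor(im,cv2.COLOR_BGR2HSV)
m=((hsv[...,0]>100)&(hsv[...,0]<130)&(hsv[...,1]>120)).astype(np.uint8)
n,l,s,c=cv2.connectedComponentsWithStats(m)
for i in range(1,n):
    if s[i,4]<500: continue
    k=(l==i)&(X[...,2]>.05)&(X[...,2]<.072); hull=X[k]
    rc=cv2.minAreaRect(hull[:,:2].astype(np.float32)*1000)
    x0,y0,w,h=s[i,:4]; q=np.zeros_like(m,bool); q[y0:y0+h,x0:x0+w]=1
    g=q&(X[...,2]>.085)&(X[...,2]<.105)
    print("cover px",c[i].round(),"rect",np.round(rc[0]),np.round(rc[1]),rc[2],"z",np.median(hull[:,2]),"grip",X[g].mean(0) if g.any() else 0, g.sum())
# rack: dark flange region
q=np.zeros_like(m,bool); q[150:225,325:425]=1
k=(q&(im.max(2)<60)).astype(np.uint8)
g=q&(X[...,2]>.0)
kk=q&(im.max(2)<60)&(X[...,2]<.03)
rc=cv2.minAreaRect(X[kk][:,:2].astype(np.float32)*1000); print("flange",rc, np.median(X[kk][:,2]))
hi=(q&(X[...,2]>.055)).astype(np.uint8)
n,l,s,c=cv2.connectedComponentsWithStats(hi)
for i in range(1,n):
    if s[i,4]>15: 
        P=X[l==i]; print("relay",c[i].round(1),s[i,4],P.mean(0).round(4),np.percentile(P[:,2],[10,50,90]).round(4), cv2.minAreaRect(P[:,:2].astype(np.float32)*1000))
for nm,(u,v) in dict(jar=(300,183),nut=(297,146)).items(): print(nm,X[v-3:v+4,u-3:u+4].reshape(-1,3).mean(0), X[v-3:v+4,u-3:u+4,2].max())
s=np.load("scene0.npz")["im"]; a=cv2.resize(s[250:360,100:245],None,fx=4,fy=4,interpolation=2); b=cv2.resize(im[100:300,50:330],None,fx=2,fy=2)[:400,:560]
cv2.imwrite("pics/crop1.png",a); cv2.imwrite("pics/crop2.png",cv2.resize(im[120:215,190:320],None,fx=5,fy=5))
E
```

```text
cover px [239. 166.] rect [555. 188.] [ 99. 189.] 19.2713680267334 z 0.06153259705671188 grip [0.55601285 0.18941807 0.09422553] 113
cover px [212. 242.] rect [336. 267.] [190.  96.] 52.38612365722656 z 0.06149061785315624 grip [0.3362683  0.26647097 0.0948985 ] 112
cover px [114. 260.] rect [289. 546.] [192.  99.] 77.32363891601562 z 0.061278295997233334 grip [0.28980795 0.54538186 0.09440269] 122
flange ((491.5941162109375, -221.04412841796875), (207.72341918945312, 114.22057342529297), 71.09756469726562) 0.01800938333659796
relay [360.3 177.3] 129 [ 0.5127 -0.1604  0.0665] [0.0631 0.0667 0.0701] ((513.2699584960938, -160.98109436035156), (28.240131378173828, 36.036407470703125), 71.66360473632812)
relay [374.8 181.4] 156 [ 0.4975 -0.1966  0.0824] [0.065  0.0767 0.0804] ((391.29119873046875, -37.10968017578125), (40.48075866699219, 434.1867980957031), 33.56319808959961)
relay [389.  186.1] 162 [ 0.4837 -0.2361  0.0823] [0.0643 0.0773 0.0805] ((382.9061279296875, -57.00872802734375), (42.58357238769531, 462.4587097167969), 29.348344802856445)
relay [402.3 190.7] 142 [ 0.4669 -0.2669  0.0988] [0.0623 0.0669 0.0702] ((375.3368835449219, -77.21452331542969), (43.22715759277344, 494.16937255859375), 25.583066940307617)
jar [0.49639053 0.01485034 0.07707373] 1.2242922124970246
nut [0.6203289  0.01367059 0.02015212] 0.026033787314330814
```

View pics/crop1.png

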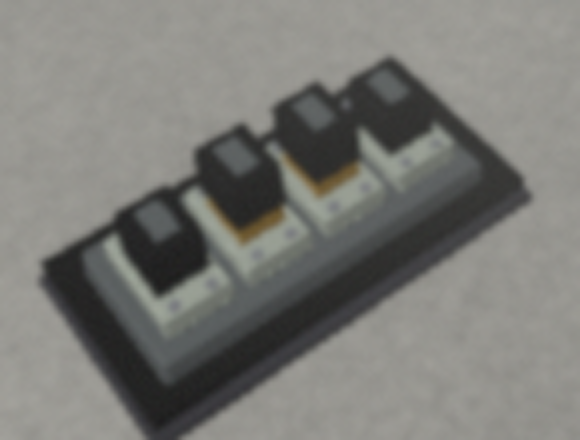

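View pics/crop2.png

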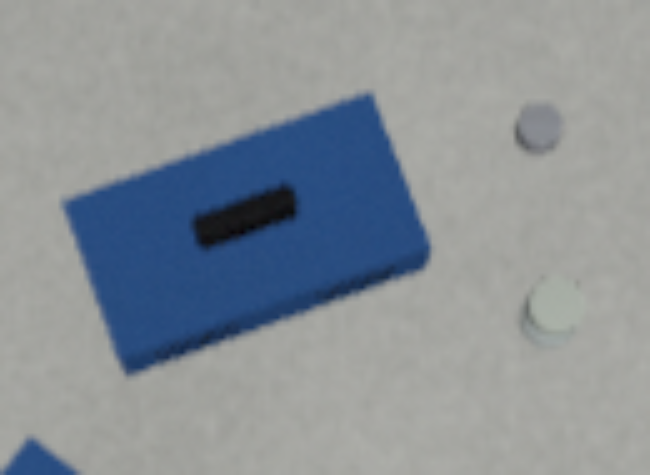

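The crops confirm two things. The two middle relays, at (240,180) and (320,140) in the crop, show brass feet; depth puts their tops at about 77 mm against 66 mm for the outer two. The cover at (239,166) has y=0.19, which is farthest right of the three (0.19, 0.27, 0.55), and its size fits. Rack: centre (0.4916, -0.221), yaw -18.9°. Cover: yaw +19.3°.

Now I'll swing round to above the proud relays.

>>> send_rows(
  deltas=[
    {"dx": 35, "dy": -22, "rz": -5},
    {"dx": 70, "dy": -43, "rz": -10},
    {"dx": 104, "dy": -65, "rz": -15},
    {"dx": 139, "dy": -86, "rz": -19},
    {"dx": 174, "dy": -108, "rz": -23},
  ],
  jaw=0,
  newtons=60,
)

```text
$.deltas[0]: bad value
```

>>> send_rows(
  deltas=[
    {"dx": 22, "dy": -35, "rz": -5},
    {"dx": 44, "dy": -71, "rz": -10},
    {"dx": 66, "dy": -106, "rz": -15},
    {"dx": 88, "dy": -142, "rz": -19},
    {"dx": 110, "dy": -177, "rz": -23},
  ],
)

```text
$.deltas[0]: bad value
```

>>> send_rows(
  deltas=[
    {"dx": 10, "dy": -40, "rz": -5},
    {"dx": 20, "dy": -81, "rz": -10},
    {"dx": 30, "dy": -121, "rz": -15},
    {"dx": 40, "dy": -162, "rz": -19},
    {"dx": 50, "dy": -202, "rz": -23},
  ],
)

```text
$.deltas[0]: bad value
```

>>> send_rows(
  deltas=[
    {"dy": -41, "rz": -5},
    {"dy": -82, "rz": -10},
    {"dy": -123, "rz": -15},
    {"dy": -164, "rz": -20},
    {"dy": -205, "rz": -24},
  ],
)

```text
$.deltas[0]: bad value
```

>>> send_rows(
  deltas=[
    {"dx": -5, "dy": -38},
    {"dx": -11, "dy": -77},
    {"dx": -16, "dy": -115},
    {"dx": -22, "dy": -157},
    {"dx": -22, "dy": -157},
  ],
)

```text
$.deltas[0]: bad value
```

```bash
python3 - <<'E'
from h import *
o=r.get_obs(); M=R.from_rotvec(o["orientation"]).as_matrix()
print(o["clock"],o["tcp_pos"],o["joints"].round(2),"tool y",np.degrees(np.arctan2(M[1,1],M[0,1])),M[:,2],o["contact_force"])
d=grab("wrist"); print(d["p"],d["f"],d["cx"],d["cy"]); cv2.imwrite("pics/w1.png",d["frame"])
E
```

```text
0.1 [0.1856219  0.64843938 0.24143534] [-1.4   0.48  0.02  1.56 -0.01  1.11 -0.08] tool y 74.02693196637496 [-3.44384922e-04 -1.60474933e-03 -9.99998653e-01] [-0.75225124 -0.25072948 -0.14291054]
[0.12075816 0.66772425 0.37347714] 297.3186396354542 250.607494339934 189.3773757233053
```

View pics/w1.png

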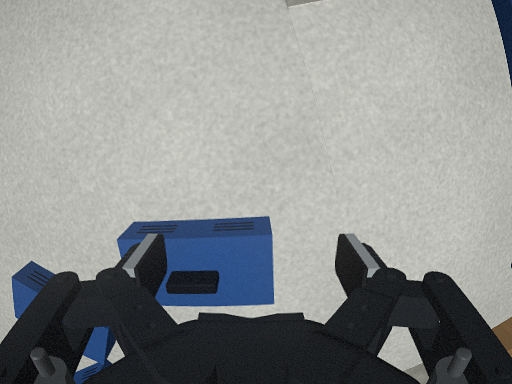

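The wrist view is still at the start pose, because the rows were refused. The likely reason is that all six fields are required.

>>> send_rows(
  deltas=[
    {"dx": 35, "dy": -22, "dz": 0, "rx": 0, "ry": 0, "rz": -5},
    {"dx": 70, "dy": -43, "dz": 0, "rx": 0, "ry": 0, "rz": -10},
    {"dx": 104, "dy": -65, "dz": 0, "rx": 0, "ry": 0, "rz": -15},
    {"dx": 139, "dy": -86, "dz": 0, "rx": 0, "ry": 0, "rz": -19},
    {"dx": 174, "dy": -108, "dz": 0, "rx": 0, "ry": 0, "rz": -23},
  ],
  jaw=0,
  newtons=60,
)

```text
clock: 0.57
tcp_pos: [0.3609, 0.5397, 0.2421]
orientation: [-1.052, -2.96, 0.0]
contact_force: [0.6, 0.1, -0.3]
grip_width: 0.0255
gripper_force: 0.0
```

>>> send_rows(
  deltas=[
    {"dx": 22, "dy": -35, "dz": 0, "rx": 0, "ry": 0, "rz": -5},
    {"dx": 44, "dy": -71, "dz": 0, "rx": 0, "ry": 0, "rz": -10},
    {"dx": 66, "dy": -106, "dz": 0, "rx": 0, "ry": 0, "rz": -15},
    {"dx": 88, "dy": -142, "dz": 0, "rx": 0, "ry": 0, "rz": -19},
    {"dx": 110, "dy": -177, "dz": 0, "rx": 0, "ry": 0, "rz": -23},
  ],
)

```text
clock: 0.98
tcp_pos: [0.4701, 0.3623, 0.2421]
orientation: [-1.622, -2.69, 0.001]
contact_force: [0.9, 1.2, 0.2]
grip_width: -0.0004
gripper_force: 0.0
```

>>> send_rows(
  deltas=[
    {"dx": 10, "dy": -40, "dz": 0, "rx": 0, "ry": 0, "rz": -5},
    {"dx": 20, "dy": -80, "dz": 0, "rx": 0, "ry": 0, "rz": -10},
    {"dx": 30, "dy": -120, "dz": 0, "rx": 0, "ry": 0, "rz": -15},
    {"dx": 40, "dy": -160, "dz": 0, "rx": 0, "ry": 0, "rz": -19},
    {"dx": 50, "dy": -200, "dz": 0, "rx": 0, "ry": 0, "rz": -23},
  ],
)

```text
clock: 1.4
tcp_pos: [0.5195, 0.1623, 0.2423]
orientation: [-2.126, -2.313, -0.0]
contact_force: [0.1, 0.9, -0.7]
grip_width: -0.0001
gripper_force: 0.0
```

>>> send_rows(
  deltas=[
    {"dx": 0, "dy": -41, "dz": 0, "rx": 0, "ry": 0, "rz": -5},
    {"dx": 0, "dy": -82, "dz": 0, "rx": 0, "ry": 0, "rz": -10},
    {"dx": 0, "dy": -123, "dz": 0, "rx": 0, "ry": 0, "rz": -15},
    {"dx": 0, "dy": -164, "dz": 0, "rx": 0, "ry": 0, "rz": -20},
    {"dx": 0, "dy": -205, "dz": 0, "rx": 0, "ry": 0, "rz": -24},
  ],
)

```text
clock: 1.82
tcp_pos: [0.519, -0.0425, 0.2424]
orientation: [-2.561, -1.819, -0.0]
contact_force: [0.9, 0.3, 0.6]
grip_width: -0.0002
gripper_force: 0.0
```

>>> send_rows(
  deltas=[
    {"dx": -5, "dy": -38, "dz": -10, "rx": 0, "ry": 0, "rz": 0},
    {"dx": -11, "dy": -77, "dz": -30, "rx": 0, "ry": 0, "rz": 0},
    {"dx": -16, "dy": -115, "dz": -50, "rx": 0, "ry": 0, "rz": 0},
    {"dx": -22, "dy": -149, "dz": -70, "rx": 0, "ry": 0, "rz": 0},
    {"dx": -22, "dy": -159, "dz": -90, "rx": 0, "ry": 0, "rz": 0},
  ],
)

```text
clock: 2.23
tcp_pos: [0.4955, -0.2057, 0.152]
orientation: [2.561, 1.815, -0.002]
contact_force: [0.1, 0.4, -0.2]
grip_width: 0.0001
gripper_force: 0.0
```

```bash
python3 - <<'E'
from h import *
o=r.get_obs(); M=R.from_rotvec(o["orientation"]).as_matrix()
print(o["clock"],o["tcp_pos"],o["joints"].round(2),"tool y",np.degrees(np.arctan2(M[1,1],M[0,1])),M[:,2],o["contact_force"],o["grip_width"])
d=grab("wrist"); np.savez("w2.npz",**{k:d[k] for k in("frame","z_map","p","R","f","cx","cy")}); cv2.imwrite("pics/w2.png",d["frame"])
E
```

```text
2.2333 [ 0.49551939 -0.20568989  0.15200426] [-0.22  0.41  0.62  2.01 -0.32  0.82  0.25] tool y -19.348251303600556 [ 6.12061360e-04 -2.78116493e-03 -9.99995945e-01] [ 0.07254301  0.40787036 -0.19930067] 0.00011024759101631539
```

View pics/w2.png

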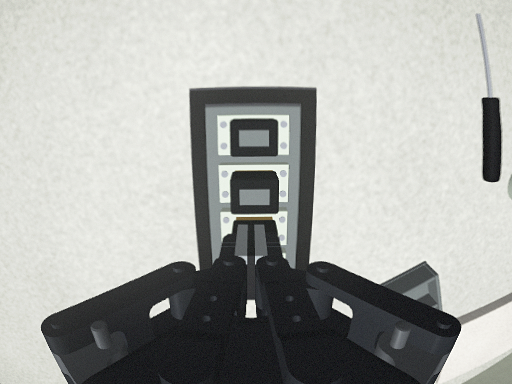

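The wrist view shows relays at (254,137) (flush) and (255,192) (proud), with the fingers over the next proud one at (255,215). I'll check positions by casting rays.

```bash
cat >> h.py <<'E'
def fray(d,uv,z):
    uv=np.atleast_2d(np.asarray(uv,float)); q=uv-[float(d["cx"]),float(d["cy"])]; rr=np.hypot(*q.T); th=rr/float(d["f"])
    c=np.stack([q[:,0]/rr*np.sin(th),q[:,1]/rr*np.sin(th),np.cos(th)],1)@d["R"].T
    return d["p"]+c*((z-d["p"][2])/c[:,2])[:,None]
E
python3 - <<'E'
from h import *
d=dict(np.load("w2.npz")); im=d["frame"]
print(fray(d,[(254,137)],.066),fray(d,[(255,192)],.077),fray(d,[(255,192)],.075))
# relay tops: dark blobs; flange edges
g=(im.max(2)<75).astype(np.uint8)
n,l,s,c=cv2.connectedComponentsWithStats(g[100:,:]*1)
for i in range(1,n):
    if 300<s[i,4]<6000: print(c[i]+[0,100],s[i])
P=fray(d,[(190,89),(316,89)],.018); print(P, np.degrees(np.arctan2(*(P[1]-P[0])[[1,0]])), np.linalg.norm(P[1]-P[0]))
a=np.array([.4916,-.2210]);yd=np.array([np.cos(np.radians(71.1)),np.sin(np.radians(71.1))])
for t in(-63,-21,21,63): print(t,a+t/1000*yd)
E
```

```text
[[ 0.51312371 -0.16200071  0.066     ]] [[ 0.50097427 -0.19878874  0.077     ]] [[ 0.50081537 -0.19934422  0.075     ]]
[491.16785206 140.34352774] [ 482    0   19   82 1406]
[253.83979764 136.81028668] [ 231   19   47   37 1186]
[254.40814963 190.45824983] [ 231   71   48   43 1497]
[[ 0.47296344 -0.10593754  0.018     ]
 [ 0.57915862 -0.1428623   0.018     ]] -19.1728985069842 0.11243154852293501
-63 [ 0.4711932  -0.28060338]
-21 [ 0.48479773 -0.24086779]
21 [ 0.49840227 -0.20113221]
63 [ 0.5120068  -0.16139662]
```

>>> send_rows(
  deltas=[
    {"dx": 3, "dy": 5, "dz": -25, "rx": 0, "ry": 0, "rz": 0},
    {"dx": 3, "dy": 5, "dz": -50, "rx": 0, "ry": 0, "rz": 0},
    {"dx": 3, "dy": 5, "dz": -62, "rx": 0, "ry": 0, "rz": 0},
    {"dx": 3, "dy": 5, "dz": -67, "rx": 0, "ry": 0, "rz": 0},
    {"dx": 3, "dy": 5, "dz": -71, "rx": 0, "ry": 0, "rz": 0},
  ],
)

```text
clock: 2.7
tcp_pos: [0.4997, -0.1936, 0.0812]
orientation: [-2.554, -1.824, 0.002]
contact_force: [-4.0, 3.6, 7.8]
grip_width: 0.0
gripper_force: 3.6
```

>>> send_rows(
  deltas=[
    {"dx": 0, "dy": 0, "dz": -2, "rx": 0, "ry": 0, "rz": 0},
    {"dx": 0, "dy": 0, "dz": -4, "rx": 0, "ry": 0, "rz": 0},
    {"dx": 0, "dy": 0, "dz": -4, "rx": 0, "ry": 0, "rz": 0},
  ],
)

```text
clock: 2.95
tcp_pos: [0.5003, -0.194, 0.0779]
orientation: [-2.556, -1.825, -0.0]
contact_force: [-0.7, 0.2, 0.0]
grip_width: 0.0003
gripper_force: 0.0
```

>>> send_rows(
  deltas=[
    {"dx": -1, "dy": -5, "dz": -2, "rx": 0, "ry": 0, "rz": 0},
    {"dx": -1, "dy": -5, "dz": -4, "rx": 0, "ry": 0, "rz": 0},
    {"dx": -1, "dy": -5, "dz": -4, "rx": 0, "ry": 0, "rz": 0},
  ],
)

```text
clock: 3.2
tcp_pos: [0.5011, -0.1963, 0.0768]
orientation: [-2.551, -1.825, -0.009]
contact_force: [-9.8, 15.6, 40.4]
grip_width: -0.0002
gripper_force: 20.1
```

>>> send_rows(
  deltas=[
    {"dx": 0, "dy": 0, "dz": 27, "rx": 0, "ry": 0, "rz": 0},
    {"dx": -8, "dy": -20, "dz": 27, "rx": 0, "ry": 0, "rz": 0},
    {"dx": -15, "dy": -41, "dz": 27, "rx": 0, "ry": 0, "rz": 0},
    {"dx": -15, "dy": -41, "dz": 20, "rx": 0, "ry": 0, "rz": 0},
    {"dx": -15, "dy": -41, "dz": 15, "rx": 0, "ry": 0, "rz": 0},
  ],
)

```text
clock: 3.62
tcp_pos: [0.4846, -0.2424, 0.089]
orientation: [2.558, 1.82, 0.001]
contact_force: [-0.4, -0.0, -0.6]
grip_width: -0.0001
gripper_force: 0.0
```

>>> send_rows(
  deltas=[
    {"dx": 0, "dy": 0, "dz": -3, "rx": 0, "ry": 0, "rz": 0},
    {"dx": 0, "dy": 0, "dz": -7, "rx": 0, "ry": 0, "rz": 0},
    {"dx": 0, "dy": 0, "dz": -11, "rx": 0, "ry": 0, "rz": 0},
    {"dx": 0, "dy": 0, "dz": -14, "rx": 0, "ry": 0, "rz": 0},
    {"dx": 0, "dy": 0, "dz": -14, "rx": 0, "ry": 0, "rz": 0},
  ],
)

```text
clock: 4.03
tcp_pos: [0.485, -0.2419, 0.0769]
orientation: [2.557, 1.823, 0.002]
contact_force: [-9.7, 1.4, 33.2]
grip_width: 0.0002
gripper_force: 16.3
```

>>> send_rows(
  deltas=[
    {"dx": 0, "dy": 0, "dz": 40, "rx": 0, "ry": 0, "rz": 0},
    {"dx": 0, "dy": 10, "dz": 80, "rx": 0, "ry": 0, "rz": 5},
    {"dx": 8, "dy": 40, "dz": 105, "rx": 0, "ry": 0, "rz": 10},
    {"dx": 14, "dy": 75, "dz": 120, "rx": 0, "ry": 0, "rz": 15},
    {"dx": 20, "dy": 115, "dz": 120, "rx": 0, "ry": 0, "rz": 20},
  ],
  jaw=60,
)

```text
clock: 4.45
tcp_pos: [0.507, -0.1254, 0.1979]
orientation: [2.195, 2.24, 0.007]
contact_force: [-0.1, 0.1, -0.5]
grip_width: 0.0594
gripper_force: 0.0
```

>>> send_rows(
  deltas=[
    {"dx": 8, "dy": 40, "dz": 0, "rx": 0, "ry": 0, "rz": 4},
    {"dx": 16, "dy": 80, "dz": 0, "rx": 0, "ry": 0, "rz": 8},
    {"dx": 24, "dy": 120, "dz": 0, "rx": 0, "ry": 0, "rz": 12},
    {"dx": 32, "dy": 160, "dz": 0, "rx": 0, "ry": 0, "rz": 16},
    {"dx": 40, "dy": 200, "dz": 0, "rx": 0, "ry": 0, "rz": 18.5},
  ],
)

```text
clock: 4.87
tcp_pos: [0.5443, 0.0775, 0.1942]
orientation: [-1.806, -2.57, -0.0]
contact_force: [0.1, -0.8, -0.1]
grip_width: 0.0604
gripper_force: 0.0
```

>>> send_rows(
  deltas=[
    {"dx": 4, "dy": 40, "dz": 0, "rx": 0, "ry": 0, "rz": 0},
    {"dx": 8, "dy": 80, "dz": 0, "rx": 0, "ry": 0, "rz": 0},
    {"dx": 11, "dy": 115, "dz": 0, "rx": 0, "ry": 0, "rz": 0},
    {"dx": 11, "dy": 115, "dz": 0, "rx": 0, "ry": 0, "rz": 0},
  ],
)

```text
clock: 5.2
tcp_pos: [0.5543, 0.2005, 0.1936]
orientation: [-1.794, -2.575, -0.005]
contact_force: [0.1, 0.7, 0.6]
grip_width: 0.06
gripper_force: 0.0
```

```bash
python3 - <<'E'
from h import *
o=r.get_obs(); M=R.from_rotvec(o["orientation"]).as_matrix()
print(o["clock"],o["tcp_pos"],"tool y",np.degrees(np.arctan2(M[1,1],M[0,1])),M[:,2],o["grip_width"])
d=grab("wrist"); np.savez("w3.npz",**{k:d[k] for k in("frame","z_map","p","R","f","cx","cy")})
t=grab("top"); X=cloud(t)
q=np.zeros(X.shape[:2],bool); q[150:225,325:425]=1
for t_,(x,y) in zip((-63,-21,21,63),((.4712,-.2806),(.4848,-.2409),(.4984,-.2011),(.512,-.1614))):
    k=q&(np.hypot(X[...,0]-x,X[...,1]-y)<.009); print(t_,np.median(X[k][:,2]),k.sum())
s=grab("scene"); a=cv2.resize(s["frame"][250:360,100:245],None,fx=2.6,fy=2.6,interpolation=2)
cv2.imwrite("pics/c3.png",np.vstack([cv2.resize(d["frame"],(377,283)),a[:286]]))
E
```

```text
5.2 [0.5543068  0.20051417 0.19360833] tool y 20.274133624436008 [-6.12800815e-04  4.32508915e-03 -9.99990459e-01] 0.05996446549477537
-63 0.06720006297558223 29
-21 0.06732635186763325 31
21 0.06669941871153595 29
63 0.06714671083316948 32
```

View pics/c3.png

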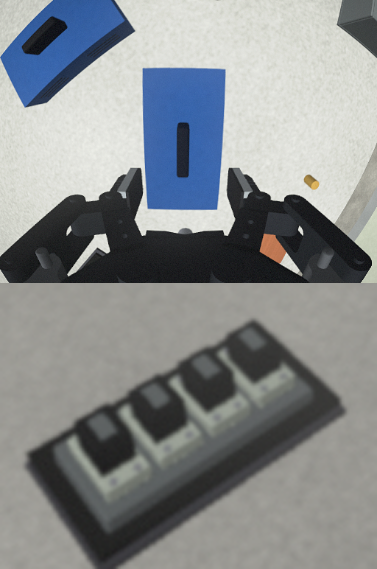

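All four relays are home: depths are about 67 mm and no brass shows. In the wrist view the grip bar is at about (248,204) full-size. I'll measure it by ray at z=95 mm.

```bash
python3 - <<'E'
from h import *
d=dict(np.load("w3.npz")); im=d["frame"]
g=(im.max(2)<60).astype(np.uint8)
n,l,s,c=cv2.connectedComponentsWithStats(g)
i=min((i for i in range(1,n) if 300<s[i,4]<4000),key=lambda i:np.hypot(*(c[i]-[248,204]))); print(c[i],s[i])
cn=max(cv2.findContours((l==i).astype(np.uint8),0,1)[0],key=cv2.contourArea)[:,0,:]
P=fray(d,cn,.095)[:,:2]*1000; print(cv2.minAreaRect(P.astype(np.float32)))
m=((im[...,0]>1.5*im[...,2])&(im[...,0]>80)).astype(np.uint8)
n,l,s,c=cv2.connectedComponentsWithStats(m)
i=min((i for i in range(1,n) if s[i,4]>3000),key=lambda i:np.hypot(*(c[i]-[248,190]))); print(c[i],s[i])
cn=max(cv2.findContours((l==i).astype(np.uint8),0,1)[0],key=cv2.contourArea)[:,0,:]
P=fray(d,cn,.061)[:,:2]*1000; print(cv2.minAreaRect(P.astype(np.float32)))
o=r.get_obs(); M=R.from_rotvec(o["orientation"]).as_matrix(); print(o["tcp_pos"],np.degrees(np.arctan2(M[1,1],M[0,1])))
E
```

```text
[248.29385574 202.66429207] [ 241  167   16   73 1123]
((555.492431640625, 192.2554168701172), (12.346735954284668, 62.20570373535156), 19.78195571899414)
[248.37762936 184.11637568] [  194    92   112   193 19016]
((556.2772827148438, 188.60740661621094), (99.83262634277344, 191.6728973388672), 19.594419479370117)
[0.55495869 0.18992864 0.19375393] 19.639513354656607
```

>>> send_rows(
  deltas=[
    {"dx": 1, "dy": 0, "dz": -38, "rx": 0, "ry": 0, "rz": 0},
    {"dx": 1, "dy": 0, "dz": -76, "rx": 0, "ry": 0, "rz": 0},
    {"dx": 1, "dy": 0, "dz": -104, "rx": 0, "ry": 0, "rz": 0},
    {"dx": 1, "dy": 0, "dz": -116, "rx": 0, "ry": 0, "rz": 0},
    {"dx": 1, "dy": 0, "dz": -116, "rx": 0, "ry": 0, "rz": 0},
  ],
)

```text
clock: 5.77
tcp_pos: [0.5546, 0.1871, 0.0757]
orientation: [-1.814, -2.562, 0.008]
contact_force: [0.3, 0.2, 0.2]
grip_width: 0.0601
gripper_force: 0.0
```

>>> send_rows(
  deltas=[
    {"dx": 0, "dy": 0, "dz": 0, "rx": 0, "ry": 0, "rz": 0},
    {"dx": 0, "dy": 0, "dz": 0, "rx": 0, "ry": 0, "rz": 0},
    {"dx": 0, "dy": 0, "dz": 0, "rx": 0, "ry": 0, "rz": 0},
    {"dx": 0, "dy": 0, "dz": 0, "rx": 0, "ry": 0, "rz": 0},
    {"dx": 0, "dy": 0, "dz": 0, "rx": 0, "ry": 0, "rz": 0},
  ],
  jaw=5,
  newtons=80,
)

```text
clock: 6.18
tcp_pos: [0.5576, 0.1896, 0.0801]
orientation: [1.812, 2.565, 0.004]
contact_force: [-1.4, -0.7, 7.1]
grip_width: 0.0126
gripper_force: 79.1
```

>>> send_rows(
  deltas=[
    {"dx": 0, "dy": 0, "dz": 15, "rx": 0, "ry": 0, "rz": 0},
    {"dx": 0, "dy": 0, "dz": 40, "rx": 0, "ry": 0, "rz": 0},
    {"dx": 0, "dy": 0, "dz": 70, "rx": 0, "ry": 0, "rz": 0},
    {"dx": 0, "dy": 0, "dz": 100, "rx": 0, "ry": 0, "rz": 0},
    {"dx": 0, "dy": 0, "dz": 125, "rx": 0, "ry": 0, "rz": 0},
  ],
)

```text
clock: 6.6
tcp_pos: [0.5565, 0.1892, 0.2055]
orientation: [1.812, 2.566, 0.001]
contact_force: [0.3, 0.7, -3.1]
grip_width: 0.0124
gripper_force: 78.6
```

>>> send_rows(
  deltas=[
    {"dx": -3, "dy": -25, "dz": 0, "rx": 0, "ry": 0, "rz": -3},
    {"dx": -8, "dy": -58, "dz": 0, "rx": 0, "ry": 0, "rz": -7},
    {"dx": -13, "dy": -93, "dz": 0, "rx": 0, "ry": 0, "rz": -11},
    {"dx": -18, "dy": -128, "dz": 0, "rx": 0, "ry": 0, "rz": -15},
    {"dx": -22, "dy": -163, "dz": 0, "rx": 0, "ry": 0, "rz": -19},
  ],
)

```text
clock: 7.02
tcp_pos: [0.5335, 0.0249, 0.2035]
orientation: [-2.214, -2.228, -0.0]
contact_force: [0.4, 0.1, -3.5]
grip_width: 0.0127
gripper_force: 78.5
```

>>> send_rows(
  deltas=[
    {"dx": -6, "dy": -35, "dz": 0, "rx": 0, "ry": 0, "rz": -4},
    {"dx": -12, "dy": -70, "dz": 0, "rx": 0, "ry": 0, "rz": -8},
    {"dx": -18, "dy": -105, "dz": 0, "rx": 0, "ry": 0, "rz": -12},
    {"dx": -24, "dy": -140, "dz": 0, "rx": 0, "ry": 0, "rz": -16},
    {"dx": -30, "dy": -173, "dz": 0, "rx": 0, "ry": 0, "rz": -19.3},
  ],
)

```text
clock: 7.43
tcp_pos: [0.5036, -0.1484, 0.2037]
orientation: [-2.557, -1.825, -0.001]
contact_force: [0.6, -0.5, -2.8]
grip_width: 0.0125
gripper_force: 78.5
```

>>> send_rows(
  deltas=[
    {"dx": -3, "dy": -25, "dz": 0, "rx": 0, "ry": 0, "rz": 0},
    {"dx": -7, "dy": -50, "dz": 0, "rx": 0, "ry": 0, "rz": 0},
    {"dx": -12, "dy": -73, "dz": 0, "rx": 0, "ry": 0, "rz": 0},
    {"dx": -12, "dy": -73, "dz": 0, "rx": 0, "ry": 0, "rz": 0},
    {"dx": -12, "dy": -73, "dz": 0, "rx": 0, "ry": 0, "rz": 0},
  ],
)

```text
clock: 7.85
tcp_pos: [0.4917, -0.2211, 0.2035]
orientation: [2.557, 1.825, 0.0]
contact_force: [-0.7, 0.7, -3.1]
grip_width: 0.0129
gripper_force: 78.6
```

```bash
cat > chk.py <<'E'
from h import *
import sys
t=grab("top"); im=t["frame"]; X=cloud(t)
o=r.get_obs(); M=R.from_rotvec(o["orientation"]).as_matrix(); print(o["clock"],o["tcp_pos"],np.degrees(np.arctan2(M[1,1],M[0,1])),M[:2,2],o["grip_width"],o["gripper_force"],o["contact_force"])
hsv=cv2.cvtColor(im,cv2.COLOR_BGR2HSV)
m=(hsv[...,0]>100)&(hsv[...,0]<130)&(hsv[...,1]>120)&(X[...,1]<0)&(X[...,1]>-.45)&(X[...,0]>.3)
z=np.percentile(X[m][:,2],80); k=m&(abs(X[...,2]-z)<.012); P=X[k]; print("sheet z",z,np.median(P[:,2]),cv2.minAreaRect(P[:,:2].astype(np.float32)*1000))
A=np.c_[P[:,:2],np.ones(len(P))]; e=np.linalg.lstsq(A,P[:,2],rcond=None)[0]; print("slope",e[:2])
d=grab("wrist"); s=grab("scene")
cv2.imwrite(sys.argv[1],np.vstack([cv2.resize(d["frame"],(400,300)),cv2.resize(s["frame"][170:370,60:327],(400,300))]))
np.savez("w4.npz",**{k:d[k] for k in("frame","z_map","p","R","f","cx","cy")})
E
python3 chk.py pics/c4.png
```

```text
7.9 [ 0.49222971 -0.2195217   0.20334133] -18.827487966925435 [-3.52040469e-05  7.74308595e-04] 0.012554365759765738 78.59874486923218 [-0.55507551  0.2507795  -3.36799496]
sheet z 0.18664362327985334 0.1850805545090456 ((493.9220275878906, -211.87744140625), (175.61181640625, 100.07670593261719), 71.36815643310547)
slope [ 0.00567968 -0.00329836]
```

View pics/c4.png

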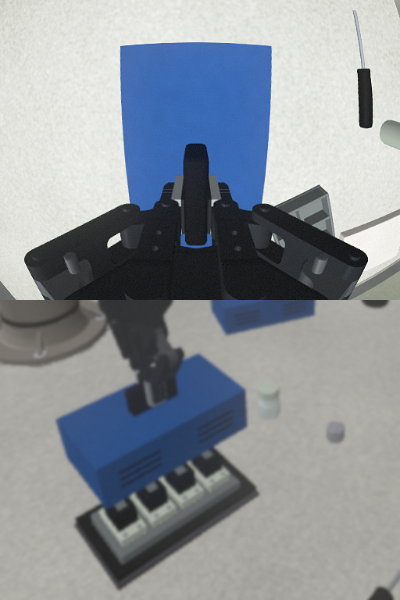

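The cover is level and over the rack: cross offset -0.8 mm, lengthwise +1.2 mm, yaw within 0.3°. I'll lower it.

>>> send_rows(
  deltas=[
    {"dx": 0, "dy": 0, "dz": -15, "rx": 0, "ry": 0, "rz": 0},
    {"dx": 0, "dy": 0, "dz": -30, "rx": 0, "ry": 0, "rz": 0},
    {"dx": 0, "dy": 0, "dz": -45, "rx": 0, "ry": 0, "rz": 0},
    {"dx": 0, "dy": 0, "dz": -58, "rx": 0, "ry": 0, "rz": 0},
    {"dx": 0, "dy": 0, "dz": -66, "rx": 0, "ry": 0, "rz": 0},
  ],
)

```text
clock: 8.42
tcp_pos: [0.4924, -0.2178, 0.1359]
orientation: [-2.55, -1.832, 0.001]
contact_force: [-0.5, 1.3, -3.4]
grip_width: 0.0127
gripper_force: 78.5
```

>>> send_rows(
  deltas=[
    {"dx": 0, "dy": 0, "dz": -8, "rx": 0, "ry": 0, "rz": 0},
    {"dx": 0, "dy": 0, "dz": -16, "rx": 0, "ry": 0, "rz": 0},
    {"dx": 0, "dy": 0, "dz": -24, "rx": 0, "ry": 0, "rz": 0},
    {"dx": 0, "dy": 0, "dz": -31, "rx": 0, "ry": 0, "rz": 0},
    {"dx": 0, "dy": 0, "dz": -37, "rx": 0, "ry": 0, "rz": 0},
  ],
)

```text
clock: 8.83
tcp_pos: [0.4926, -0.2196, 0.0997]
orientation: [2.554, 1.829, 0.0]
contact_force: [-0.7, -0.0, -2.3]
grip_width: 0.0126
gripper_force: 78.5
```

Now press, keeping the grip.

>>> send_rows(
  deltas=[
    {"dx": 0, "dy": 0, "dz": -3, "rx": 0, "ry": 0, "rz": 0},
    {"dx": 0, "dy": 0, "dz": -6, "rx": 0, "ry": 0, "rz": 0},
    {"dx": 0, "dy": 0, "dz": -9, "rx": 0, "ry": 0, "rz": 0},
    {"dx": 0, "dy": 0, "dz": -10, "rx": 0, "ry": 0, "rz": 0},
  ],
)

```text
clock: 9.17
tcp_pos: [0.4923, -0.2196, 0.0919]
orientation: [-2.553, -1.828, -0.002]
contact_force: [-11.2, 6.6, 33.0]
grip_width: 0.0127
gripper_force: 83.6
```

>>> send_rows(
  deltas=[
    {"dx": 0, "dy": 0, "dz": 2, "rx": 0, "ry": 0, "rz": 0},
    {"dx": 0, "dy": 0, "dz": 2, "rx": 0, "ry": 0, "rz": 0},
    {"dx": 0, "dy": 0, "dz": 2, "rx": 0, "ry": 0, "rz": 0},
    {"dx": 0, "dy": 0, "dz": 2, "rx": 0, "ry": 0, "rz": 0},
    {"dx": 0, "dy": 0, "dz": 2, "rx": 0, "ry": 0, "rz": 0},
  ],
  jaw=50,
)

```text
clock: 9.58
tcp_pos: [0.4927, -0.2198, 0.0923]
orientation: [2.554, 1.829, 0.0]
contact_force: [0.6, 0.4, 0.7]
grip_width: 0.0498
gripper_force: 0.0
```

>>> send_rows(
  deltas=[
    {"dx": 0, "dy": 0, "dz": 10, "rx": 0, "ry": 0, "rz": 0},
    {"dx": 0, "dy": 0, "dz": 35, "rx": 0, "ry": 0, "rz": 0},
    {"dx": 0, "dy": 0, "dz": 70, "rx": 0, "ry": 0, "rz": 0},
    {"dx": 0, "dy": 25, "dz": 105, "rx": 0, "ry": 0, "rz": 0},
    {"dx": 0, "dy": 60, "dz": 120, "rx": 0, "ry": 0, "rz": 0},
  ],
)

```text
clock: 10.0
tcp_pos: [0.4936, -0.1637, 0.2167]
orientation: [2.556, 1.816, 0.005]
contact_force: [1.4, 1.0, -0.9]
grip_width: 0.0498
gripper_force: 0.0
```

>>> send_rows(
  deltas=[
    {"dx": 8, "dy": 40, "dz": 0, "rx": 0, "ry": 0, "rz": 0},
    {"dx": 16, "dy": 80, "dz": 0, "rx": 0, "ry": 0, "rz": 0},
    {"dx": 20, "dy": 120, "dz": 0, "rx": 0, "ry": 0, "rz": 0},
    {"dx": 20, "dy": 150, "dz": 0, "rx": 0, "ry": 0, "rz": 0},
    {"dx": 20, "dy": 150, "dz": 0, "rx": 0, "ry": 0, "rz": 0},
  ],
)

```text
clock: 10.42
tcp_pos: [0.5129, -0.0022, 0.2126]
orientation: [-2.543, -1.841, -0.002]
contact_force: [-1.0, -0.4, -0.1]
grip_width: 0.05
gripper_force: 0.0
```

```bash
python3 chk.py pics/c5.png; python3 - <<'E'
from h import *
t=grab("top"); X=cloud(t); k=(np.hypot(X[...,0]-.4916,X[...,1]+.221)<.05)&(X[...,2]>.09)&(X[...,2]<.125)
print("bar",X[k].mean(0),np.median(X[k][:,2]),k.sum())
s=grab("scene"); cv2.imwrite("pics/c6.png",cv2.resize(s["frame"][205:365,90:300],(788,600)))
E
```

```text
10.4667 [ 0.51272407 -0.00586107  0.21267299] -18.38220460079106 [8.25825493e-05 9.78816294e-04] 0.05003288684176647 0.0 [-0.33735452  0.15962359 -0.56719376]
sheet z 0.07557528488574783 0.07386759819301614 ((480.86578369140625, -248.5310821533203), (129.37387084960938, 99.19200134277344), 71.84888458251953)
slope [ 0.00555699 -0.00026029]
bar [ 0.48812659 -0.22851177  0.1052957 ] 0.10605446837410626 84
```

View pics/c6.png

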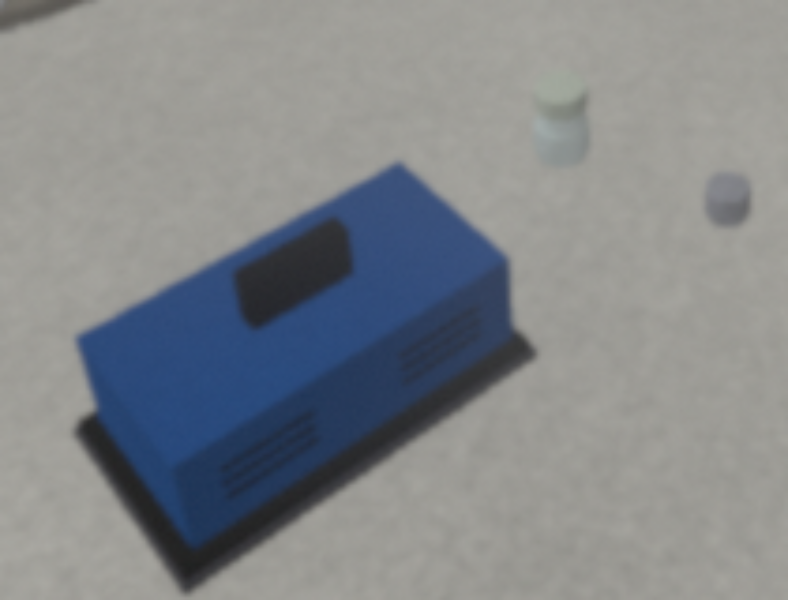

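The cover sits flat on the flange: sheet at 73.9 mm against 73 expected, bar top at 106 mm against 107. In the picture the frame is down all round, and the jar (560,120) and nut (728,198) are untouched. Handing in.

```bash
python3 -c "
from bench import r
print(r.hand_in())"
```

```text
the job is handed in; nothing more can be done
None
```

I pressed the two proud relays home, then put the cover over the rack and pressed it down with its sealing frame; the jar and collet nut weren't touched, and I handed the job in at about 10.5 s, with no verdict returned.

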